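# Dial open the mould store

## Robot

A 6-joint arm with a two-finger parallel gripper is mounted at the origin on a cart in front of the work surface, level with it; the furniture and walls round the work are solid. World frame = base frame: x ahead of the robot, y to its left, z up, the work surface at z = 0. Lengths are in mm, angles in rad, forces in N, time in s.
With the tool pointing down it reaches from about 350 to 975 mm from the base axis. Payload 7.1 kg.
Tool frame: the origin (TCP) lies midway between the tips of the shut fingers; the grasp point (between the pads) lies behind it (env.grasp_offset is the z of the grasp point in the tool frame, in mm); z points along the fingers, y is the line along which they close (so a half turn about z gives the same grasp; the last joint's range is limited). The gripper opens to 88 mm and grips with 3 to 60 N. Pads are 20 mm wide; open, the fingers measure 115 mm over their backs; the gripper's body (75 mm by 178 mm) begins 61 mm behind the grasp point.
Start: joints at [-1.27, 0.423, 1.63, -0, 1.089, -0.019], TCP at [196.503, -593.289, 222.675] pointing down, gripper open.
Joint ranges: [-3, 3], [-0.9, 2.11], [0.09, 2.58], [-1.31, 4.45], [0.11, 2.69], [-2.54, 2.54]. Speed limits (rad/s): [2.39, 2.39, 3.01, 3.14, 3.14, 3.14].

## Interface

Orientations are given as a unit quaternion [w, x, y, z].
In Python, from workcell import env gives the robot as it stands. The module is installed in compiled form; this text tells all that it offers.
- The arm moves only by the tool play_rows, never from a script. Its argument "targets" is one flat list of numbers, 6 for each row, row after row: the shift along the tool's x, y, z in m, then the turn, a rotation vector about the tool's x, y, z in degrees. A call has 1 to 12 rows; each row is the pose to reach, as a shift and turn from the pose commanded when the call began, along the tool's axes at that moment; what a row does not reach only later rows make up. A row lasts 1/8 s, in which the tool goes at most 62.5 mm and 10.7 degrees, less where a joint would pass 70% of its speed; a pose out of reach is approached as far as the arm can. A call with a gripper value outside its range is refused whole. "claw" is the opening, from 0 (shut) to 1 (fully open), set as the call begins (left out, the last holds). The fingers move at their own pace and stop on an object; the grip force is fixed at half the most. Time passes only in rows, so rows that repeat a pose let the fingers close. It gives the time, the measured TCP pose, the force, the opening and the grip force at its end, in the units of the state.
- env.get_state(): the state, without advancing time (a new reading comes with each control period).
- env.capture(name): name is "scene" or "top"; returns (picture, depth): 400x640x3 uint8, blue, green, red; 400x640 float32, mm along the optical axis (not along the pixel's ray), 0 where there is no reading.
- env.camera_model(name): a dict with "intrinsics" (3x3 intrinsics, pixels), "k1" (the pictures are not rectified: a ray, as slopes to the right and down, at radius r is drawn at 1 + k1 r^2 times it, then the intrinsics apply), "rvec" (rotation vector, rad) and "tvec" (3), from world to camera coordinates, as OpenCV has them. Camera axes: x right, y down, z forward; pixel columns grow to the right and rows downward; lengths in mm; the calibration is good to about 2 mm. A picture is of the moment at which its call begins. camera_model takes no time and is no camera call.
- env.sign_off(): hands the job in; it is judged then, once.
The state is a dict: "time_s": time; "joint_positions": joint angles; "qvel": joint speeds; "joint_torque": joint torques, N m; "tcp_pos": TCP position; "ee_rot": TCP orientation; "wrist_force": force on the tool from outside, world axes, zero at the start; "wrist_torque": the same for the moment, N m; "gripper_width": finger opening in mm; "finger_force": force on a finger pad.
Only numpy, scipy, OpenCV 4.12 (cv2) and the standard library are available. Lean on these libraries where they do the work, as an engineer would, in place of code of your own. Each camera call takes 0.05 s, during which the arm holds its last target. There are 200 camera calls.

## Task

Open the locked mould store: turn the black dial on its sloping front left (anticlockwise) all the way against its stop to clear the lock, then right until its white pointer stands at the red mark without running past it, then left to the blue mark, pausing at each. Then slide the cover on top by its handle to the left until it is fully open, let go, and leave the other things on the table undisturbed.

Things in the scene. Friction and masses are not known exactly. Their poses are not given: they have to be found in the camera images.
- case: Mould store: blue-grey steel case like a small desk, fixed. 260 mm wide, 116 high. Frame: x to its back, y to its left seen from in front, z up; origin on the table at mid width, 120 mm behind the front edge, 85 mm before the back. Its front (x -120 to 0) is a panel rising to the back at 30 degrees, outward normal (-sin 30, 0, cos 30), clear for 65 mm round the dial.
- dial_grip (a point): Fixed point on the dial's axis (the panel's normal), 34 mm out from the panel face: hold the dial at this height, tool tilted 30 degrees, at any angle about the axis. The dial is a round black ribbed knob, diameter 50 mm, from 10 to 50 mm above the face, on a black disc of diameter 80 mm (5 to 10 mm above it). A white pointer line is on the disc and the knob's end.
- dial (a joint): Dial angle, rad: 0 with the pointer straight up the slope, growing to the right (clockwise from in front). Firm stops at -1.5 and +1.5; stays where left, 0.10 N m of friction. It drives a hidden wheel with 2.05 rad of lost motion. The wheel starts past its place: the left stop brings it back, turning right to red sets it, turning left to blue leaves it so and sets the dial's own slot.
- red_mark (a point): Middle of the red 18x10 mm mark on the panel, 52 mm from the dial's axis, 60 degrees right of straight up the slope: dial angle +1.047. Good within 0.17 rad (10 degrees). If it is overrun by more, start again from the left stop. Fine black ticks stand every 15 degrees.
- blue_mark (a point): Middle of the blue 18x10 mm mark on the panel, 52 mm from the dial's axis, 15 degrees left of straight up the slope: dial angle -0.262. Good within 0.17 rad (10 degrees); an overrun of less than 0.5 rad can just be turned back.
- cover_handle (a point): Middle of the round dark bar (12 mm thick, 52 mm long along the case's x axis) of the bow handle on the aluminium sliding cover; moves with the cover. 28 mm above the cover's upper face, 151 mm above the table. The cover is 79 by 130 by 6 mm.
- cover (a joint): How far the cover has slid towards the case's left (+y of the case), m: 0 shut, 0.115 fully open against its stop. While the lock is not set it is held after about 4 mm; when set it slides with about 2 N.
- jar_1: Bystander: clear jar with green lid, 69 mm wide, 84 mm high; origin at the centre of its underside.
- spice_jar_1: Bystander: small white-capped spice jar, 47 mm wide, 98 mm high; origin at the centre of its underside.
- sanding_block: Bystander: brown sanding block, 66x110x31 mm; origin at the centre of its underside.

How it is judged (in metres and radians):
On the way, in this order (a step that is already met when the one before it is completed fails the run):
1. the dial is turned left against its stop (joint below -1.4) (value of joint dial below -1.4 rad), for 0.2 s.
2. the pointer stands at the red mark (within 0.17 rad), the cover still shut (value of joint dial between 0.8772 and 1.2172 rad and value of joint cover below 0.01 m), for 0.2 s.
3. the pointer stands at the blue mark (within 0.17 rad), the cover still shut (value of joint dial between -0.4318 and -0.0918 rad and value of joint cover below 0.01 m), for 0.2 s.
At the end, for the whole second after the job is handed in: The cover is slid open to within 10 mm of its stop (joint above 0.105 m) and at rest; the jar, the spice jar and the sanding block stand upright within 30 mm of where they were (value of joint cover above 0.105 m and velocity of joint cover between -0.01 and 0.01 m/s and distance of each of jar_1, spice_jar_1, sanding_block from where it was at the start of the episode below 0.03 m and angle between each of jar_1, spice_jar_1, sanding_block's own z axis and vertical below 0.3 rad); the robot touches nothing.
It fails at once if a bystander (jar, spice jar or sanding block) is pushed more than 30 mm (distance of any of jar_1, spice_jar_1, sanding_block from where it was at the start of the episode above 0.03 m).
It also fails if it takes over 72 s, if anything falls off the work surface, if the arm or the gripper's body presses on something with over 40 N, if the wrist force passes 120 N, or if a joint passes its speed limit or range.

## Working session

There is one attempt and no reset: what is moved stays moved. The work goes in short steps, Python scripts to look and compute and a tool call to move; the robot and the scene stay as the last step left them, time stands still between calls to the robot, and variables do not carry over. Pictures are saved under pics/ and viewed, at most 10 in all, crops included, and the job is handed in when it is done.

Besides the shell and the picture viewer there is one more tool, called after "Call:" as name(argument=value, ...) on one line, values as JSON. play_rows: Moves the arm, as the interface text tells. Its arguments: {"type":"object","properties":{"targets":{"type":"array","items":{"type":"number"}},"claw":{"type":"number"}},"required":["targets"]}

```bash
mkdir -p pics; cat > h.py <<'E'
import numpy as np, cv2
from scipy.spatial.transform import Rotation as R
from workcell import env
def cam(n):
    m=env.camera_model(n);K=np.array(m["intrinsics"],float);return K,float(m["k1"]),R.from_rotvec(np.ravel(m["rvec"])).as_matrix(),np.ravel(m["tvec"]).astype(float)
def world(n,u,v,z):
    K,k,Rm,t=cam(n);u,v,z=[np.asarray(a,float) for a in(u,v,z)]
    p=cv2.undistortPoints(np.stack([u,v],-1).reshape(-1,1,2),K,np.array([k,0,0,0,0])).reshape(-1,2)
    c=np.c_[p,np.ones(len(p))]*z.reshape(-1,1)
    return (c-t)@Rm
def proj(n,P):
    K,k,Rm,t=cam(n)
    return cv2.projectPoints(np.asarray(P,float).reshape(-1,1,3),cv2.Rodrigues(Rm)[0],t,K,np.array([k,0,0,0,0]))[0].reshape(-1,2)
E
python3 - <<'E'
from h import *
for n in("scene","top"):
    p,d=env.capture(n);cv2.imwrite(f"pics/{n}0.png",p);np.save(f"{n}0.npy",d)
    K,k,Rm,t=cam(n);print(n,K[0,0],k,-Rm.T@t)
s=env.get_state();print(s,env.grasp_offset)
E
```

```text
scene 484.31987810626475 -0.10960415520366946 [  51.83483029 1112.87398065  799.06833826]
top 451.3615365911956 -0.07072486726706427 [ 301.45301299  292.53058695 1404.4702725 ]
{'time_s': 0.1, 'joint_positions': array([-1.27004181e+00,  4.23786085e-01,  1.63058630e+00,  2.46708427e-05,
        1.08866275e+00, -1.89552109e-02]), 'qvel': array([ 0.00128469, -0.00127748, -0.00168991,  0.000587  , -0.00149516,
        0.00080532]), 'joint_torque': array([-3.45683138e-04, -5.45615137e+01, -2.74324393e+01,  6.44636317e-02,
        1.88575604e-02, -1.30173794e-05]), 'tcp_pos': array([ 196.33778592, -592.82168222,  221.97664798]), 'ee_rot': array([-7.15626260e-04,  9.87251051e-01,  1.59169226e-01, -9.04695910e-05]), 'wrist_force': array([-0.29065702,  0.60658932, -0.10646254]), 'wrist_torque': array([-0.02314681,  0.04728296, -0.03573577]), 'finger_force': 0.0, 'gripper_width': 88.00867607666446} -18.700000000000003
```

View pics/scene0.png

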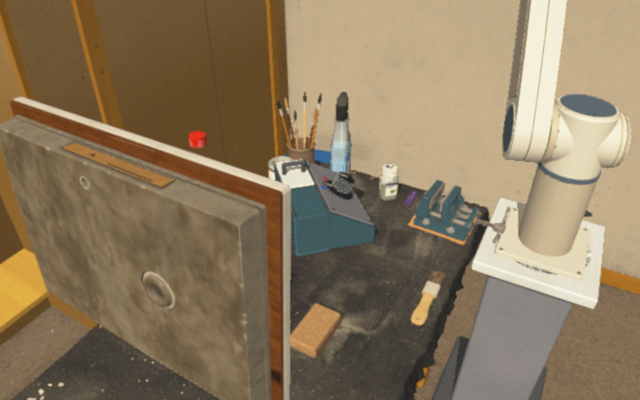

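View pics/top0.png

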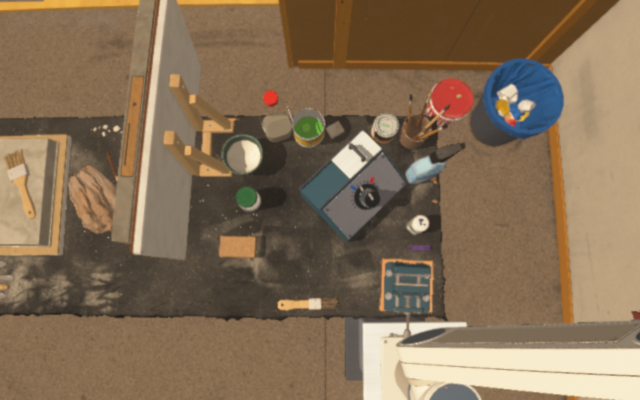

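The scene view shows the case from its left side: dial near (343,185), handle near (292,165). In the top view the case is centred near (352,185) and turned about 40°. The dial is at (367,197), the cover at (357,152), the green-lid jar at (248,198), the white cap at (418,224) and the sanding block at (238,245).

```bash
python3 - <<'E'
from h import *
p=cv2.imread("pics/top0.png");c=p[120:250,270:450];cv2.imwrite("pics/c1.png",cv2.resize(c,None,fx=4.4,fy=4.4,interpolation=cv2.INTER_CUBIC))
d=np.load("top0.npy")
v,u=np.mgrid[110:260,220:450];W=world("top",u.ravel(),v.ravel(),d[v,u].ravel())
np.save("W.npy",W)
# sloping panel: normals via plane fit near panel pixels left of the dial
for n,(a,b) in dict(cov=(345,163),handle=(360,152),panL=(335,215),panR=(395,180),dial=(367,197),jar=(248,198),cap=(418,224),block=(238,245),left=(320,190)).items():
    print(n,world("top",[a],[b],[d[b,a]])[0].round(1))
# ransac plane with 30deg tilt
P=W[(W[:,2]>30)&(W[:,2]<125)]
rng=np.random.default_rng(0);best=(0,)
for _ in range(3000):
    a=P[rng.choice(len(P),3,0)];n=np.cross(a[1]-a[0],a[2]-a[0]);l=np.linalg.norm(n)
    if l<500: continue
    n/=l*np.sign(n[2])
    if abs(n[2]-.866)>.04: continue
    i=abs((P-a[0])@n)<2.5
    if i.sum()>best[0]: best=(i.sum(),i)
Q=P[best[1]];m=Q.mean(0);n=np.linalg.svd(Q-m)[2][2];n*=np.sign(n[2]);print(best[0],n,m,"yaw",np.degrees(np.arctan2(-n[1],-n[0])))
E
```

```text
cov [618.4 218.6 119.9]
handle [642.9 177.2 152.3]
panL [467.9 247.7  98.3]
panR [576.6  66.1  78.6]
dial [515.9 156.8 130.5]
jar [519.5 504.4  88.4]
cap [441.8   4.4  95.1]
block [384.2 540.3  32.3]
left [538.5 291.6 117.2]
2064 [-0.34900194 -0.34402745  0.8716896 ] [536.05487191 157.47730295  89.22501194] yaw 44.58874362337112
```

View pics/c1.png

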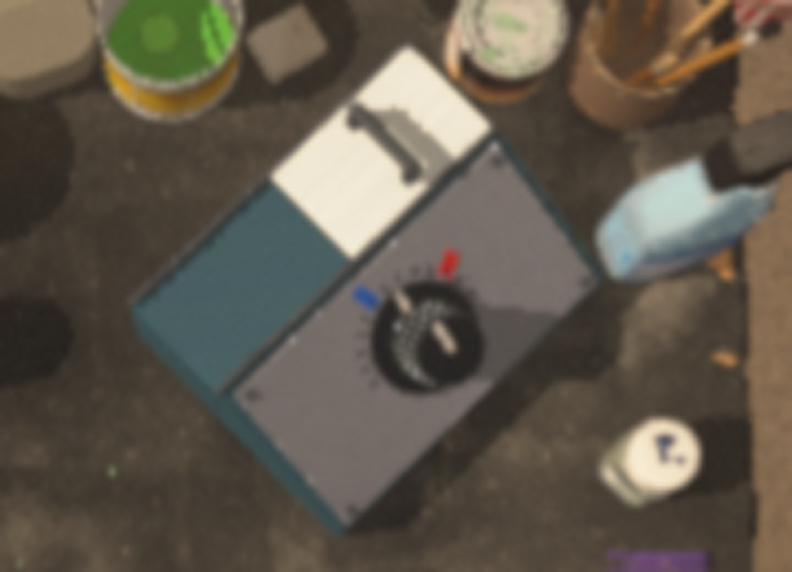

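The crop shows the case corners, the red mark at crop (450,264), the blue mark at (367,298), the dial disc at (428,338) with its pointer near the blue mark, and the handle bar from (355,117) to (412,172). I'll fit the case pose to the corners.

```bash
cat >> h.py <<'E'
def frame(x,y,yaw):
    return R.from_euler("z",yaw).as_matrix(),np.array([x,y,0.])
E
python3 - <<'E'
from h import *
from scipy.optimize import least_squares
g=lambda a,b:np.array([270+(a+.5)/4.4-.5,120+(b+.5)/4.4-.5])
pix=np.array([g(345,530),g(600,285),g(228,393),g(497,130),g(135,305),g(408,47)])
C=np.array([[-120,130,46.7],[-120,-130,46.7],[0,130,116],[0,-130,116],[85,130,116],[85,-130,119]])
def f(q):
    A,t=frame(*q);return (proj("top",C@A.T+t)-pix).ravel()
s=least_squares(f,[580,200,.78]);q=s.x;print(q,np.degrees(q[2]),s.fun.round(1))
# depth-plane check
A,t=frame(*q);W=np.load("W.npy");L=(W-t)@A
i=(L[:,0]>-110)&(L[:,0]<-10)&(abs(L[:,1])<120)&(abs(L[:,1])>60)
print("plane resid",np.median((L[i,2]-116-L[i,0]*np.tan(np.pi/6))))
i=(L[:,0]>8)&(L[:,0]<75)&(L[:,1]>20)&(L[:,1]<120);print("top z",np.median(L[i,2]))
ih=(L[:,0]>0)&(L[:,0]<90)&(L[:,2]>140)&(abs(L[:,1])<140);print("handle",ih.sum(),np.median(L[ih],0),L[ih].min(0),L[ih].max(0),W[ih].mean(0))
# dial: marks on panel
th=np.pi/6;n=np.array([-np.sin(th),0,np.cos(th)]);up=np.array([np.cos(th),0,np.sin(th)]);rt=np.array([0,-1.,0])
mk=np.array([g(450,264),g(367,298),g(428,338)])
def pt(s,y,a,r,h): return np.array([0,y,116])+up*s+n*h+r*(np.cos(a)*up+np.sin(a)*rt)
def f2(p):
    P=np.array([pt(*p,np.radians(60),52,0),pt(*p,np.radians(-15),52,0),pt(*p,0,0,10)])@A.T+t
    return (proj("top",P)-mk).ravel()
s=least_squares(f2,[-60,0]);print("dial s,y",s.x,s.fun.round(1))
# knob top via depth
h=(L-[0,0,116])@n; ik=(h>42)&(h<58)&(L[:,0]<-10);print("knob",ik.sum(),np.median(h[ik]),((L[ik]-[0,0,116])@up).mean(),L[ik,1].mean(),np.ptp(L[ik,1]))
B=np.array([env.get_state()["tcp_pos"]]);
np.savez("fit.npz",q=q,d=s.x)
print("grip",pt(*s.x,0,0,34)@A.T+t)
E
```

```text
[570.76776336 198.5054588    0.76855659] 44.03504864210565 [-0.5  1.4  1.7 -1.7 -1.6  1.   0.6  0.2 -0.8  0.1  0.7 -1.2]
plane resid 4.108231906373547
top z 115.02554845245794
handle 95 [ 44.67220417 -59.52147238 153.96117556] [ 12.79732473 -66.08935098 142.28419212] [ 76.51589888 -54.52322105 162.34043774] [643.95742931 186.24714462 154.19426196]
dial s,y [-70.90897802  -0.95489016] [-0.3 -0.1 -0.1 -0.2  0.4  0.3]
knob 741 49.283883704349755 -215.07084271423417 -43.883829505070416 338.7174711180306
grip [515.06213754 143.31703034 109.99037472]
```

```bash
python3 - <<'E'
from h import *
from scipy.optimize import least_squares
z=np.load("fit.npz");q=z["q"];A,t=frame(*q)
th=np.pi/6;n=np.array([-np.sin(th),0,np.cos(th)]);up=np.array([np.cos(th),0,np.sin(th)])
for cn,box in(("top",(110,260,220,450)),("scene",(130,260,255,390))):
    d=np.load(cn+"0.npy");v,u=np.mgrid[box[0]:box[1],box[2]:box[3]];W=world(cn,u.ravel(),v.ravel(),d[v,u].ravel());W=W[d[v,u].ravel()>0]
    L=(W-t)@A;h=(L-[0,0,116])@n;s=(L-[0,0,116])@up
    reg=(abs(L[:,1])<115)&(s>-125)&(s<-15)
    i=reg&(np.hypot(s+70,L[:,1])>50)&(abs(h)<12);print(cn,"panel",i.sum(),np.median(h[i]))
    a=np.linalg.lstsq(np.c_[s[i],L[i,1],np.ones(i.sum())],h[i],rcond=None)[0];print(" plane slopes",a)
    k=reg&(h>40)&(h<65)&(np.hypot(s+70,L[:,1])<45);print(" knob",k.sum(),np.median(h[k]),"s",np.percentile(s[k],[2,50,98]),"y",np.percentile(L[k,1],[2,50,98]))
    k=(L[:,2]>146)&(L[:,2]<165)&(L[:,0]>5)&(L[:,0]<85)&(L[:,1]>-100)&(L[:,1]<-20);print(" handle",k.sum(),np.percentile(L[k],[3,50,97],axis=0).round(1).tolist())
    m=(abs(L[:,2]-116)<8)&(L[:,0]>-5)&(L[:,0]<100)&(abs(L[:,1])<145);print(" top",np.percentile(L[m],[.5,50,99.5],axis=0).round(1).tolist())
    m=(L[:,2]>35)&(L[:,2]<112)&(abs(L[:,0]+60)<62)&(abs(L[:,1])<150)&(abs(h)<12);print(" sl",np.percentile(L[m],[.5,50,99.5],axis=0).round(1).tolist(),np.percentile(s[m],[.5,99.5]))
E
```

```text
top panel 1716 3.58515878292438
 plane slopes [-2.19393034e-03  2.64292845e-04  3.48844321e+00]
 knob 232 49.155758966784845 s [-91.04541317 -65.65636813 -43.84897917] y [-21.51715188   1.84887998  25.17508606]
 handle 93 [[14.8, -65.7, 148.6], [44.7, -59.7, 154.2], [73.7, -55.0, 160.9]]
 top [[-4.4, -128.2, 108.7], [40.7, 20.5, 117.3], [87.0, 130.4, 123.9]]
 sl [[-118.0, -130.2, 46.0], [-61.9, 13.6, 84.6], [-1.7, 131.1, 111.8]] [-136.3951094    -4.13240745]
scene panel 774 3.6218738377790896
 plane slopes [-2.17730339e-03 -7.08005910e-04  3.47325299e+00]
 knob 160 48.55498337545448 s [-89.94309987 -63.35470914 -43.43678282] y [-20.3928667   10.350871    27.20973747]
 handle 101 [[16.8, -65.2, 146.9], [45.5, -58.4, 152.6], [74.5, -53.2, 156.9]]
 top [[-4.6, -125.6, 108.4], [41.1, 37.2, 116.0], [87.5, 132.2, 123.9]]
 sl [[-117.6, -148.4, 43.5], [-55.8, 59.0, 87.4], [-3.5, 133.2, 111.7]] [-135.48470627   -6.51779754]
```

```bash
cat >> h.py <<'E'
q=np.array([570.77,198.5,.76856]);A,t0=frame(*q);th=np.pi/6
n=np.array([-np.sin(th),0,np.cos(th)]);up=np.array([np.cos(th),0,np.sin(th)]);rt=np.array([0,-1.,0])
nw,uw,rw=A@n,A@up,A@rt
axis0=A@(np.array([0,.5,116])+up*-69)+t0      # dial axis at nominal face
def dialpose(h,a):   # tool y at angle a (dial sense) from up slope
    y=np.cos(a)*uw+np.sin(a)*rw;z=-nw
    return axis0+nw*h,R.from_matrix(np.c_[np.cross(y,z),y,z])
def downpose(P,yaw): # tool y at world yaw
    y=np.array([np.cos(yaw),np.sin(yaw),0]);z=np.array([0,0,-1.])
    return np.array(P,float),R.from_matrix(np.c_[np.cross(y,z),y,z])
def cur():
    s=env.get_state();w=s["ee_rot"];return s["tcp_pos"],R.from_quat([w[1],w[2],w[3],w[0]]),s
def rel(P,Q,base=None):
    p,r=base or cur()[:2];return ((r.inv().apply(P-p))/1000).round(4).tolist()+np.degrees((r.inv()*Q).as_rotvec()).round(2).tolist()
E
python3 - <<'E'
from h import *
d=np.load("top0.npy");v,u=np.mgrid[60:330,200:480];W=world("top",u.ravel(),v.ravel(),d[v,u].ravel())
W=W[d[v,u].ravel()>0]
for x in range(250,800,50): print(x,[int(W[i,2].max()) if (i:=(abs(W[:,0]-x)<=25)&(abs(W[:,1]-y)<=25)).any() else -1 for y in range(-100,451,50)])
h=(W-axis0)@nw;r=W-axis0-np.outer(h,nw);r=np.linalg.norm(r,axis=1);i=(h>58)&(r<140);print(i.sum(),W[i][np.argsort(r[i])][:5],np.sort(r[i])[:5],np.sort(h[i])[-5:])
a=np.radians(28)
print("axis",axis0)
print(rel(*downpose([430,-150,330],np.radians(0))))
print(rel(*dialpose(150,a)))
E
```

```text
250 [10, 27, 88, 88, 74, 11, 9, 9, 16, 7, 7, 13]
300 [10, 86, 89, 90, 27, 8, 7, 6, 8, 6, 6, 6]
350 [9, 40, 67, 73, 14, 8, 7, 8, 9, 7, 6, 7]
400 [4, 16, 102, 7, 8, 6, 68, 70, 7, 5, 7, 9]
450 [5, 95, 102, 6, 7, 72, 92, 110, 110, 6, 6, 7]
500 [6, 7, 6, 8, 126, 140, 117, 128, 128, 119, 7, 7]
550 [8, 7, 9, 70, 118, 138, 131, 128, 129, 131, 9, 6]
600 [250, 258, 246, 90, 113, 157, 130, 128, 128, 7, 7, 7]
650 [255, 257, 245, 7, 128, 161, 162, 128, 7, 8, 7, 75]
700 [5, 255, 229, 237, 110, 128, 128, 7, 91, 88, 314, 182]
750 [6, 245, 142, 241, 82, 77, 20, 23, 93, 88, 323, 323]
35 [[453.26138078  13.53880231  98.26032062]
 [459.54153609  12.67215944  95.04951896]
 [447.5840234   16.27664133  96.41904421]
 [444.07513221  14.51307635 101.56661385]
 [445.46803076  20.709513    88.89584424]] [134.72462801 135.09997257 135.20070445 135.44239439 135.98722367] [95.70101901 96.2067103  96.9862962  97.79530631 97.94858072]
axis [527.46330034 157.32318899  81.5       ]
[0.361, -0.3471, -0.1075, -0.07, -0.05, -71.68]
[0.4825, -0.5755, 0.0114, -10.36, 31.37, -85.56]
```

Call:
play_rows(targets=[0.02, -0.02, -0.05, 0, 0, -6, 0.06, -0.06, -0.09, 0, 0, -14, 0.1, -0.1, -0.107, 0, 0, -22, 0.14, -0.135, -0.107, 0, 0, -30, 0.18, -0.173, -0.107, 0, 0, -38, 0.22, -0.21, -0.107, 0, 0, -46, 0.26, -0.25, -0.107, 0, 0, -54, 0.3, -0.29, -0.107, 0, 0, -62, 0.34, -0.325, -0.107, 0, 0, -69, 0.361, -0.347, -0.107, 0, 0, -71.7, 0.361, -0.347, -0.107, 0, 0, -71.7, 0.361, -0.347, -0.107, 0, 0, -71.7], claw=1)

```text
time_s: 1.6
tcp_pos: [429.7, -150.8, 329.5]
ee_rot: [-0.0, 0.707, 0.707, -0.0]
wrist_force: [0.1, -0.7, -0.0]
gripper_width: 87.8
finger_force: 0.0
```

```bash
python3 - <<'E'
from h import *
p,r,s=cur();print(p,s["joint_positions"].round(2))
a=np.radians(28)
for h in(200,120,18):print(rel(*dialpose(h,a)))
E
```

```text
[ 429.71989261 -150.81677281  329.47485781] [-0.36  0.04  1.87 -0.    1.23 -0.36]
[0.2386, 0.0259, 0.0747, -24.38, 17.7, -15.67]
[0.2665, 0.0547, 0.144, -24.38, 17.7, -15.67]
[0.3019, 0.0914, 0.2323, -24.38, 17.7, -15.67]
```

Call:
play_rows(targets=[0.05, 0.005, 0, -5, 3.5, -3.1, 0.1, 0.01, 0, -10, 7, -6.2, 0.15, 0.015, 0.02, -15, 10.6, -9.4, 0.2, 0.02, 0.05, -20, 14.1, -12.5, 0.239, 0.026, 0.075, -24.4, 17.7, -15.7, 0.239, 0.026, 0.075, -24.4, 17.7, -15.7, 0.25, 0.04, 0.105, -24.4, 17.7, -15.7, 0.2665, 0.0547, 0.144, -24.4, 17.7, -15.7, 0.2665, 0.0547, 0.144, -24.4, 17.7, -15.7, 0.2665, 0.0547, 0.144, -24.4, 17.7, -15.7])

```text
time_s: 2.85
tcp_pos: [485.6, 115.2, 187.1]
ee_rot: [0.041, 0.581, 0.772, 0.256]
wrist_force: [0.7, -0.8, -1.0]
gripper_width: 88.2
finger_force: 0.0
```

```bash
python3 - <<'E'
from h import *
p,r,s=cur();print(p,s["joint_positions"].round(2))
a=np.radians(28)
for h in(120,18):print(rel(*dialpose(h,a)))
im,d=env.capture("scene");cv2.imwrite("pics/s2.png",cv2.resize(im[60:280,220:460],None,fx=2.5,fy=2.5,interpolation=cv2.INTER_CUBIC))
E
```

```text
[485.57902545 115.19890729 187.08460925] [-0.01  0.19  2.22  0.84  0.49 -0.99]
[0.0004, -0.0017, 0.0011, 0.11, 0.02, 0.03]
[0.0004, -0.0019, 0.1031, 0.11, 0.02, 0.03]
```

View pics/s2.png

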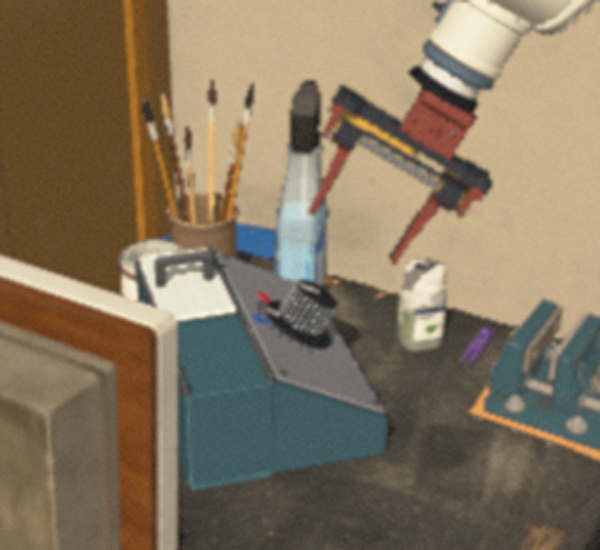

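The view shows the open gripper above the dial, aligned with its axis and clear of the bottle at (305,190) and the spice jar at (425,305). I'll turn the wrist +46° before gripping so that joint 6 has travel both ways.

Call:
play_rows(targets=[0, -0.0017, 0, 0, 0, 10, 0, -0.0017, 0, 0, 0, 20, 0, -0.0017, 0, 0, 0, 30, 0, -0.0017, 0, 0, 0, 40, 0, -0.0017, 0.02, 0, 0, 46, 0, -0.0017, 0.045, 0, 0, 46, 0, -0.0017, 0.07, 0, 0, 46, 0, -0.0017, 0.09, 0, 0, 46, 0, -0.0017, 0.103, 0, 0, 46, 0, -0.0017, 0.103, 0, 0, 46, 0, -0.0017, 0.103, 0, 0, 46])

```text
time_s: 4.28
tcp_pos: [521.0, 151.3, 97.3]
ee_rot: [-0.062, 0.836, 0.483, 0.253]
wrist_force: [-0.5, -0.4, 0.3]
gripper_width: 88.0
finger_force: 0.0
```

```bash
python3 - <<'E'
from h import *
p,r,s=cur();print(p,s["joint_positions"].round(2),s["wrist_force"])
print(rel(*dialpose(18,np.radians(74))))
E
```

```text
[520.99010377 151.2916482   97.31289836] [ 0.08  0.43  2.19  1.28  0.34 -0.59] [-0.45041258 -0.36868841  0.3029772 ]
[-0.0003, 0.0001, 0.0001, 0.12, -0.13, 0.07]
```

Call:
play_rows(targets=[0, 0, 0, 0, 0, 0, 0, 0, 0, 0, 0, 0, 0, 0, 0, 0, 0, 0, 0, 0, 0, 0, 0, 0, 0, 0, 0, 0, 0, 0, 0, 0, 0, 0, 0, 0, 0, 0, 0, 0, 0, 0, 0, 0, 0, 0, 0, 0], claw=0)

```text
time_s: 5.28
tcp_pos: [521.6, 150.9, 96.1]
ee_rot: [-0.061, 0.836, 0.483, 0.252]
wrist_force: [3.1, -4.2, 0.6]
gripper_width: 49.1
finger_force: 30.0
```

Call:
play_rows(targets=[0, 0, 0, 0, 0, -6, 0, 0, 0, 0, 0, -12, 0, 0, 0, 0, 0, -18, 0, 0, 0, 0, 0, -24, 0, 0, 0, 0, 0, -30, 0, 0, 0, 0, 0, -36, 0, 0, 0, 0, 0, -42, 0, 0, 0, 0, 0, -48, 0, 0, 0, 0, 0, -54, 0, 0, 0, 0, 0, -60, 0, 0, 0, 0, 0, -60, 0, 0, 0, 0, 0, -60])

```text
time_s: 6.78
tcp_pos: [522.6, 150.8, 96.5]
ee_rot: [0.074, 0.483, 0.836, 0.249]
wrist_force: [6.7, -4.0, 0.0]
gripper_width: 49.7
finger_force: 30.0
```

```bash
cat > st.py <<'E'
from h import *
p,r,s=cur();y=r.as_matrix()[:,1];print(p,s["joint_positions"].round(3),"F",s["wrist_force"].round(1),"torque about n",s["wrist_torque"]@nw,s["joint_torque"][5],"ang",np.degrees(np.arctan2(y@rw,y@uw)))
E
python3 st.py
```

```text
[522.57522838 150.79602797  96.4683271 ] [ 0.077  0.435  2.184  1.281  0.337 -1.642] F [ 6.7 -4.   0. ] torque about n 0.14892741538134407 0.11654145084321499 ang 13.928085814509233
```

Call:
play_rows(targets=[0, 0, 0, 0, 0, -4, 0, 0, 0, 0, 0, -8, 0, 0, 0, 0, 0, -12, 0, 0, 0, 0, 0, -16, 0, 0, 0, 0, 0, -16])

```text
time_s: 7.4
tcp_pos: [522.8, 150.9, 96.6]
ee_rot: [0.108, 0.361, 0.896, 0.237]
wrist_force: [6.5, -2.2, 1.3]
gripper_width: 49.6
finger_force: 30.0
```

```bash
python3 st.py
```

```text
[522.80964315 150.94652044  96.63874029] [ 0.077  0.435  2.184  1.281  0.337 -1.922] F [ 6.5 -2.2  1.3] torque about n 0.07814948632864449 -0.1675810106098652 ang -2.106579992645483
```

Call:
play_rows(targets=[0, 0, 0, 0, 0, -3, 0, 0, 0, 0, 0, -6, 0, 0, 0, 0, 0, -9, 0, 0, 0, 0, 0, -12, 0, 0, 0, 0, 0, -12])

```text
time_s: 8.02
tcp_pos: [522.9, 151.1, 96.7]
ee_rot: [0.132, 0.266, 0.928, 0.224]
wrist_force: [6.5, -1.3, 0.5]
gripper_width: 49.9
finger_force: 30.0
```

```bash
python3 st.py
```

```text
[522.90602326 151.08312805  96.72348093] [ 0.078  0.435  2.184  1.281  0.337 -2.131] F [ 6.5 -1.3  0.5] torque about n 0.11105385173913801 -0.1008636737242341 ang -14.09533174194879
```

Call:
play_rows(targets=[0, 0, 0, 0, 0, -3, 0, 0, 0, 0, 0, -6, 0, 0, 0, 0, 0, -9, 0, 0, 0, 0, 0, -12, 0, 0, 0, 0, 0, -12])

```text
time_s: 8.65
tcp_pos: [521.4, 152.0, 96.4]
ee_rot: [0.153, 0.168, 0.951, 0.21]
wrist_force: [4.1, 3.3, 2.2]
gripper_width: 49.4
finger_force: 30.0
```

```bash
cat >> st.py <<'E'
import sys
if len(sys.argv)>1:
    for c in("top","scene"):
        im,_=env.capture(c);cv2.imwrite(f"pics/{c}{sys.argv[1]}.png",im)
    a=cv2.imread(f"pics/top{sys.argv[1]}.png")[150:235,320:420];b=cv2.imread(f"pics/scene{sys.argv[1]}.png")[155:230,300:380]
    f=lambda x:cv2.resize(x,(400,400),interpolation=cv2.INTER_CUBIC)
    cv2.imwrite(f"pics/v{sys.argv[1]}.png",np.hstack([f(a),f(b)]))
E
python3 st.py A
```

```text
[521.36375725 151.97009724  96.37949089] [ 0.078  0.435  2.185  1.282  0.34  -2.339] F [4.1 3.3 2.2] torque about n -0.6122843783861122 -0.8827600255608559 ang -25.95608322095609
```

View pics/vA.png

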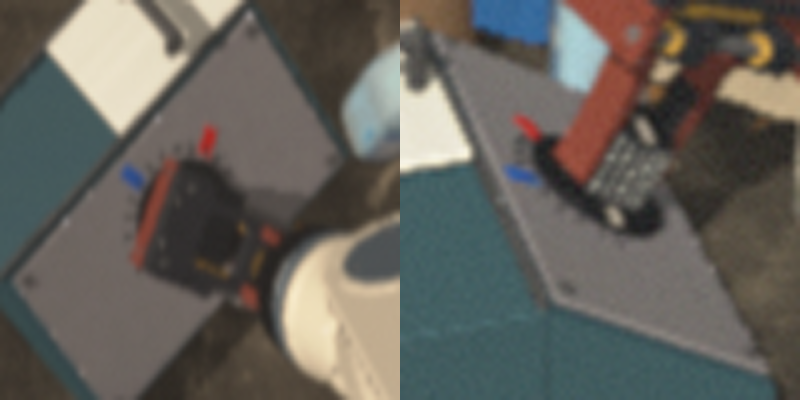

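The left view shows the fingers on the knob. The right view shows the pointer at (613,215), pointing left, and the torque rose to 0.6–0.9 N m, so the dial is at its stop. I'll hold briefly, then turn right.

Call:
play_rows(targets=[0, 0, 0, 0, 0, 0, 0, 0, 0, 0, 0, 0, 0, 0, 0, 0, 0, 8, 0, 0, 0, 0, 0, 17, 0, 0, 0, 0, 0, 26, 0, 0, 0, 0, 0, 35, 0, 0, 0, 0, 0, 44, 0, 0, 0, 0, 0, 53, 0, 0, 0, 0, 0, 61, 0, 0, 0, 0, 0, 68, 0, 0, 0, 0, 0, 70, 0, 0, 0, 0, 0, 70])

```text
time_s: 10.25
tcp_pos: [522.0, 152.4, 96.8]
ee_rot: [0.005, 0.682, 0.683, 0.26]
wrist_force: [6.0, 5.3, 2.2]
gripper_width: 49.8
finger_force: 30.0
```

Call:
play_rows(targets=[0, 0, 0, 0, 0, 6, 0, 0, 0, 0, 0, 13, 0, 0, 0, 0, 0, 20, 0, 0, 0, 0, 0, 27, 0, 0, 0, 0, 0, 34, 0, 0, 0, 0, 0, 41, 0, 0, 0, 0, 0, 48, 0, 0, 0, 0, 0, 54, 0, 0, 0, 0, 0, 58, 0, 0, 0, 0, 0, 60, 0, 0, 0, 0, 0, 60])

```text
time_s: 11.62
tcp_pos: [522.6, 151.9, 96.9]
ee_rot: [-0.125, 0.932, 0.251, 0.228]
wrist_force: [7.7, 3.4, 2.1]
gripper_width: 49.6
finger_force: 30.0
```

```bash
python3 st.py B
```

```text
[522.62316778 151.93601598  96.89167818] [ 0.078  0.434  2.183  1.281  0.339 -0.07 ] F [7.7 3.4 2.1] torque about n -0.10421873362071435 0.06581006571650505 ang 103.91886094697783
```

View pics/vB.png

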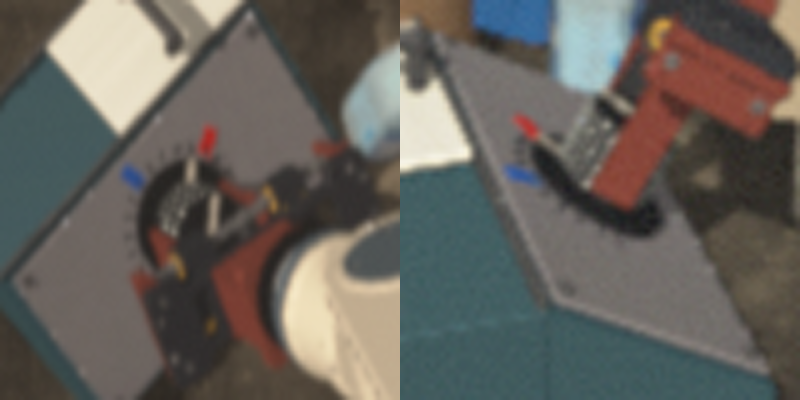

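```bash
cat > ang.py <<'E'
from h import *
K,k,Rm,t=cam("top");C=-Rm.T@t
def ang(u,v,h,ax=axis0):
    d=world("top",[u],[v],[1000.])[0]-C;l=((ax+nw*h-C)@nw)/(d@nw);P=C+l*d-ax
    return np.degrees(np.arctan2(P@rw,P@uw)).round(1),np.hypot(P@rw,P@uw).round(1)
E
python3 - <<'E'
from ang import *
f=lambda a,b:(320+(a+.5)/4-.5,150+(b+.5)*85/400-.5)
for p,h in(((193,163),10),((190,180),10),((215,196),50),((213,235),50),((209,140),0),((133,177),0)): print(p,h,ang(*f(*p),h),ang(*f(*p),h,axis0+nw*3))
E
```

```text
(193, 163) 10 (np.float64(45.0), np.float64(37.2)) (np.float64(42.6), np.float64(37.7))
(190, 180) 10 (np.float64(42.4), np.float64(26.3)) (np.float64(39.2), np.float64(27.0))
(215, 196) 50 (np.float64(43.3), np.float64(24.3)) (np.float64(39.7), np.float64(25.0))
(213, 235) 50 (np.float64(140.6), np.float64(0.6)) (np.float64(-14.1), np.float64(1.2))
(209, 140) 0 (np.float64(63.3), np.float64(53.1)) (np.float64(61.6), np.float64(53.1))
(133, 177) 0 (np.float64(-14.2), np.float64(49.9)) (np.float64(-14.5), np.float64(51.4))
```

The left view shows the disc pointer at (192,170), just short of the red mark at (209,140). It measures about 44°, which matches the tool angle, so 16° remain. After that I'll hold.

Call:
play_rows(targets=[0, 0, 0, 0, 0, 4, 0, 0, 0, 0, 0, 8, 0, 0, 0, 0, 0, 12, 0, 0, 0, 0, 0, 15, 0, 0, 0, 0, 0, 16, 0, 0, 0, 0, 0, 16, 0, 0, 0, 0, 0, 16, 0, 0, 0, 0, 0, 16, 0, 0, 0, 0, 0, 16])

```text
time_s: 12.85
tcp_pos: [522.7, 151.8, 96.9]
ee_rot: [-0.156, 0.958, 0.118, 0.209]
wrist_force: [8.7, 3.1, 2.0]
gripper_width: 49.7
finger_force: 30.0
```

```bash
python3 st.py C
```

```text
[522.68884129 151.76340631  96.86191658] [0.078 0.434 2.183 1.281 0.339 0.209] F [8.7 3.1 2. ] torque about n -0.011003543225209966 -0.040134371956810355 ang 119.9051647463325
```

View pics/vC.png

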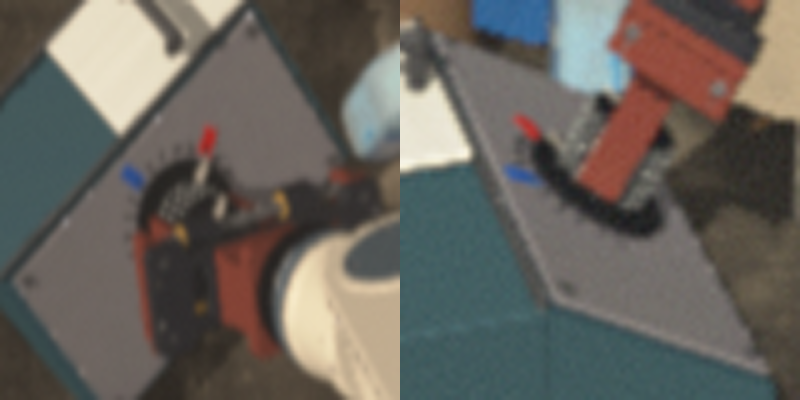

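The pointer, at (203,170), lines up with the red mark at (208,140). Next is 75° left to the blue mark.

Call:
play_rows(targets=[0, 0, 0, 0, 0, -8, 0, 0, 0, 0, 0, -16, 0, 0, 0, 0, 0, -24, 0, 0, 0, 0, 0, -32, 0, 0, 0, 0, 0, -40, 0, 0, 0, 0, 0, -48, 0, 0, 0, 0, 0, -56, 0, 0, 0, 0, 0, -64, 0, 0, 0, 0, 0, -70, 0, 0, 0, 0, 0, -74, 0, 0, 0, 0, 0, -75, 0, 0, 0, 0, 0, -75])

```text
time_s: 14.45
tcp_pos: [522.0, 152.4, 96.8]
ee_rot: [0.003, 0.688, 0.678, 0.26]
wrist_force: [5.4, 5.6, 1.8]
gripper_width: 49.7
finger_force: 30.0
```

Call:
play_rows(targets=[0, 0, 0, 0, 0, 0, 0, 0, 0, 0, 0, 0, 0, 0, 0, 0, 0, 0])

```text
time_s: 14.82
tcp_pos: [522.0, 152.4, 96.8]
ee_rot: [0.003, 0.688, 0.678, 0.26]
wrist_force: [5.9, 4.9, 1.9]
gripper_width: 49.7
finger_force: 30.0
```

```bash
python3 st.py D
```

```text
[522.00676116 152.3620139   96.81563227] [ 0.079  0.434  2.184  1.281  0.34  -1.1  ] F [5.9 4.9 1.9] torque about n 0.046415348210940205 0.10372205637395382 ang 44.872415814524906
```

View pics/vD.png

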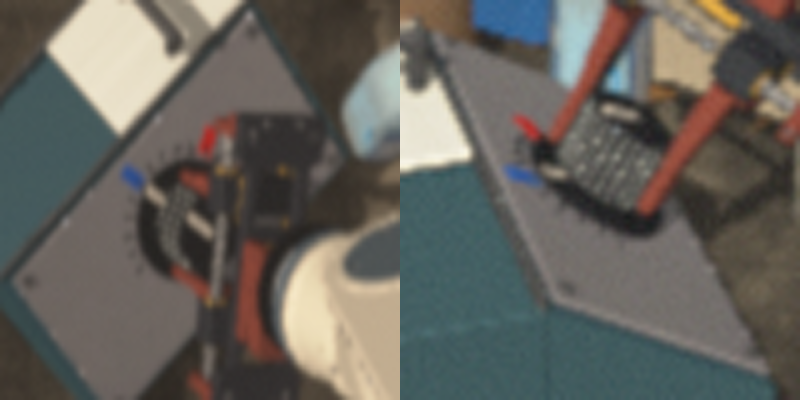

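The pointer at (150,190) points at the blue mark at (133,178). I'll release and back off.

Call:
play_rows(targets=[0, 0, 0, 0, 0, 0, 0, 0, 0, 0, 0, 0, 0, 0, 0, 0, 0, 0, 0, 0, 0, 0, 0, 0, 0, 0, 0, 0, 0, 0, 0, 0, -0.03, 0, 0, 0, 0, 0, -0.08, 0, 0, 0, 0, 0, -0.14, 0, 0, 0, 0, 0, -0.18, 0, 0, 0, 0, 0, -0.18, 0, 0, 0], claw=1)

```text
time_s: 16.18
tcp_pos: [456.4, 88.2, 254.2]
ee_rot: [0.005, 0.688, 0.677, 0.261]
wrist_force: [-0.1, -0.1, -0.1]
gripper_width: 87.8
finger_force: 0.0
```

```bash
python3 - <<'E'
from h import *
p,r,s=cur();print(p,s["joint_positions"].round(2))
yaw=q[2]-np.pi/2
H=A@np.array([45,-59,0])+t0;print(H)
for z in(300,240,136):print(rel(*downpose([H[0],H[1],z],yaw)))
d=np.load("top0.npy");v,u=np.mgrid[40:330,200:480];W=world("top",u.ravel(),v.ravel(),d[v,u].ravel())
L=(W-t0)@A-[45,-59,0];i=(W[:,2]>190)&(W[:,2]<900)&(abs(L[:,0])<70)&(L[:,1]>-140)&(L[:,1]<260);print(i.sum(),L[i][:8].round())
im,_=env.capture("top");cv2.imwrite("pics/topE.png",im)
f=lambda a,b:(a,b)
E
```

```text
[456.37200181  88.19069932 254.24799262] [-0.09  0.01  2.21  0.66  0.67 -0.55]
[644.13199901 187.36370344   0.        ]
[0.0988, 0.1827, 0.0636, 12.17, -28.56, 43.97]
[0.0776, 0.1611, 0.1154, 12.17, -28.56, 43.97]
[0.041, 0.1237, 0.2052, 12.17, -28.56, 43.97]
0 []
```

Call:
play_rows(targets=[0.016, 0.03, 0.01, 2, -4.8, 7.3, 0.033, 0.061, 0.021, 4, -9.5, 14.7, 0.05, 0.091, 0.032, 6.1, -14.3, 22, 0.066, 0.122, 0.042, 8.1, -19, 29.3, 0.082, 0.152, 0.053, 10.1, -23.8, 36.6, 0.0988, 0.1827, 0.0636, 12.2, -28.6, 44, 0.0988, 0.1827, 0.0636, 12.2, -28.6, 44, 0.0988, 0.1827, 0.0636, 12.2, -28.6, 44, 0.0988, 0.1827, 0.0636, 12.2, -28.6, 44])

```text
time_s: 17.35
tcp_pos: [642.5, 188.6, 294.2]
ee_rot: [-0.002, 0.927, 0.376, -0.004]
wrist_force: [-0.1, -0.2, -0.2]
gripper_width: 87.8
finger_force: 0.0
```

```bash
python3 - <<'E'
from h import *
p,r,s=cur();print(p,s["joint_positions"].round(2))
yaw=q[2]-np.pi/2
H=A@np.array([45,-59,0])+t0
for z in(300,136):print(rel(*downpose([H[0],H[1],z],yaw)))
E
```

```text
[642.50862611 188.63896272 294.23475741] [0.27 0.43 1.45 0.   1.27 1.07]
[0.0002, 0.002, -0.0058, -0.38, 0.36, 0.16]
[0.0013, 0.0031, 0.1582, -0.38, 0.36, 0.16]
```

Call:
play_rows(targets=[0.001, 0.003, 0.04, 0, 0, 0, 0.001, 0.003, 0.08, 0, 0, 0, 0.001, 0.003, 0.11, 0, 0, 0, 0.001, 0.003, 0.135, 0, 0, 0, 0.001, 0.003, 0.15, 0, 0, 0, 0.001, 0.003, 0.15, 0, 0, 0, 0.001, 0.003, 0.15, 0, 0, 0])

```text
time_s: 18.23
tcp_pos: [645.7, 187.2, 147.3]
ee_rot: [-0.001, 0.927, 0.375, -0.002]
wrist_force: [0.1, -0.0, -0.3]
gripper_width: 87.8
finger_force: 0.0
```

```bash
python3 - <<'E'
from h import *
p,r,s=cur();print(p,s["wrist_force"])
yaw=q[2]-np.pi/2
H=A@np.array([45,-59,0])+t0
print(rel(*downpose([H[0],H[1],136],yaw)))
im,_=env.capture("scene");cv2.imwrite("pics/sF.png",cv2.resize(im[100:220,250:400],None,fx=4,fy=4,interpolation=cv2.INTER_CUBIC))
E
```

```text
[645.74890977 187.17212228 147.34897673] [ 0.12578168 -0.01068008 -0.28149332]
[-0.001, -0.0012, 0.0114, -0.24, 0.17, 0.06]
```

View pics/sF.png

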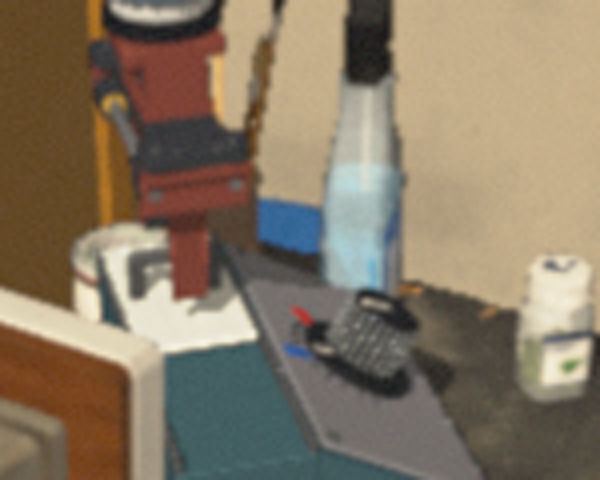

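The near finger, at (190,260), stands beside the bow handle and the other finger is behind it. I'll go down 10 mm and close.

Call:
play_rows(targets=[-0.001, -0.001, 0.005, 0, 0, 0, -0.001, -0.001, 0.01, 0, 0, 0, -0.001, -0.001, 0.01, 0, 0, 0])

```text
time_s: 18.65
tcp_pos: [643.3, 187.0, 135.7]
ee_rot: [-0.002, 0.927, 0.375, -0.004]
wrist_force: [0.3, -1.3, -0.3]
gripper_width: 87.8
finger_force: 0.0
```

Call:
play_rows(targets=[0, 0, 0, 0, 0, 0, 0, 0, 0, 0, 0, 0, 0, 0, 0, 0, 0, 0, 0, 0, 0, 0, 0, 0, 0, 0, 0, 0, 0, 0, 0, 0, 0, 0, 0, 0, 0, 0, 0, 0, 0, 0, 0, 0, 0, 0, 0, 0, 0, 0, 0, 0, 0, 0, 0, 0, 0, 0, 0, 0], claw=0)

```text
time_s: 19.9
tcp_pos: [643.9, 186.9, 136.2]
ee_rot: [-0.001, 0.927, 0.375, -0.003]
wrist_force: [1.9, -1.2, -1.8]
gripper_width: 11.1
finger_force: 30.0
```

```bash
python3 - <<'E'
from h import *
p,r,s=cur();print((p-t0)@A,s["wrist_force"]@A)
print(r.inv().apply(A@[0,1,0]))
E
```

```text
[ 44.50524216 -59.15774267 136.2387008 ] [ 0.52881356 -2.21332406 -1.83349373]
[ 9.62482553e-04 -9.99988776e-01  4.63904885e-03]
```

Call:
play_rows(targets=[0, -0.005, 0, 0, 0, 0, 0, -0.01, 0, 0, 0, 0, 0, -0.015, 0, 0, 0, 0, 0, -0.02, 0, 0, 0, 0, 0, -0.02, 0, 0, 0, 0])

```text
time_s: 20.52
tcp_pos: [629.0, 202.3, 136.2]
ee_rot: [-0.002, 0.927, 0.376, -0.003]
wrist_force: [-0.1, 2.8, -1.0]
gripper_width: 11.3
finger_force: 30.0
```

```bash
python3 - <<'E'
from h import *
p,r,s=cur();print((p-t0)@A,s["wrist_force"]@A)
E
```

```text
[ 44.48219302 -37.78942441 136.2177535 ] [ 1.90235781  2.09365412 -0.9986991 ]
```

It slides freely, so the lock is set. There are about 94 mm to go.

Call:
play_rows(targets=[0, -0.01, 0, 0, 0, 0, 0, -0.02, 0, 0, 0, 0, 0, -0.03, 0, 0, 0, 0, 0, -0.04, 0, 0, 0, 0, 0, -0.05, 0, 0, 0, 0, 0, -0.06, 0, 0, 0, 0, 0, -0.07, 0, 0, 0, 0, 0, -0.08, 0, 0, 0, 0, 0, -0.087, 0, 0, 0, 0, 0, -0.092, 0, 0, 0, 0, 0, -0.095, 0, 0, 0, 0, 0, -0.095, 0, 0, 0, 0])

```text
time_s: 22.02
tcp_pos: [565.7, 267.8, 136.3]
ee_rot: [0.001, 0.927, 0.376, -0.002]
wrist_force: [14.6, -9.2, -14.1]
gripper_width: 11.2
finger_force: 30.0
```

```bash
python3 - <<'E'
from h import *
p,r,s=cur();print((p-t0)@A,s["wrist_force"]@A)
E
```

```text
[ 44.56185898  53.34108385 136.34556096] [  4.07966748 -16.76047829 -14.08410183]
```

Call:
play_rows(targets=[0, 0.002, 0, 0, 0, 0, 0, 0.002, 0, 0, 0, 0])

```text
time_s: 22.28
tcp_pos: [565.8, 267.7, 136.3]
ee_rot: [-0.001, 0.927, 0.375, -0.003]
wrist_force: [9.1, -2.6, -12.9]
gripper_width: 11.1
finger_force: 30.0
```

Call:
play_rows(targets=[0, 0, 0, 0, 0, 0, 0, 0, 0, 0, 0, 0, 0, 0, 0, 0, 0, 0, 0, 0, 0, 0, 0, 0, 0, 0, 0, 0, 0, 0, 0, 0, -0.03, 0, 0, 0, 0, 0, -0.08, 0, 0, 0, 0, 0, -0.13, 0, 0, 0, 0, 0, -0.17, 0, 0, 0, 0, 0, -0.18, 0, 0, 0, 0, 0, -0.18, 0, 0, 0], claw=1)

```text
time_s: 23.65
tcp_pos: [566.1, 268.1, 316.5]
ee_rot: [-0.001, 0.927, 0.375, -0.003]
wrist_force: [0.2, -0.1, -0.4]
gripper_width: 87.9
finger_force: 0.0
```

```bash
python3 - <<'E'
from h import *
p,r,s=cur();print((p-t0)@A,s["wrist_force"],s["qvel"].round(3))
im,d=env.capture("scene")
v,u=np.mgrid[130:260,255:390];W=world("scene",u.ravel(),v.ravel(),d[v,u].ravel());L=(W-t0)@A
k=(L[:,2]>146)&(L[:,2]<165)&(L[:,0]>5)&(L[:,0]<85)&(L[:,1]>-100)&(L[:,1]<100);print(k.sum(),np.percentile(L[k],[3,50,97],axis=0).round(1).tolist())
cv2.imwrite("pics/sG.png",im)
E
```

```text
[ 45.0452461   53.24428682 316.532755  ] [ 0.17383367 -0.1398891  -0.41783389] [ 0.001  0.028  0.029 -0.001 -0.008  0.001]
121 [[15.9, 51.5, 146.8], [45.5, 57.0, 152.9], [74.9, 61.3, 157.3]]
```

View pics/sG.png

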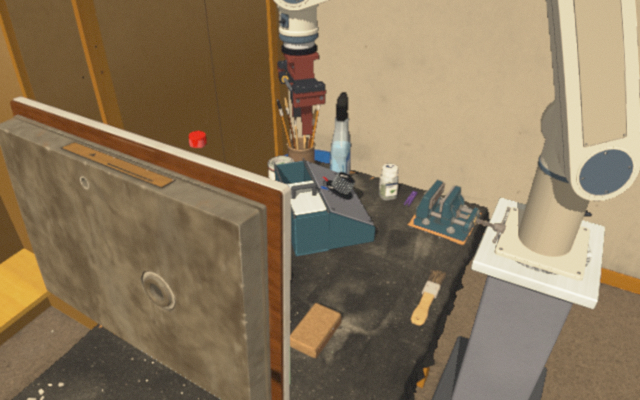

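The handle moved from y = -58.4 to 57.0 mm, which is 115 mm, so the cover is fully open (handle now near (305,190)). The gripper is clear, and the spice jar and sanding block stand where they were.

```bash
python3 -c "
from workcell import env;print(env.sign_off())"
```

```text
the job is handed in; nothing more can be done
None
```

The dial was turned to its left stop, then to red, then to blue; the cover slid about 115 mm to fully open and was let go, and the job is handed in (no verdict came back). The spice jar and sanding block look unmoved; I didn't re-check the green-lid jar, but the arm never worked near it.

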